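Slide the smart key through the spring flap of the key garage

TASK

Put the smart key away in the key garage on the cherry tray without picking anything up: push the self-closing flap open with one fingertip and, while it is held open, slide the key through the doorway with the other finger, far enough that the flap swings fully shut behind it when you take the hand away. Do not shove the flap open with the key, do not pinch or lift the key, and leave everything else where it lies.

Things in the scene. Friction and masses are not known exactly. Their poses are not given: they have to be found in the camera images.
- tray: Cherry wood tray, fixed, 385 x 270 mm (x -160 to +225 mm), its floor 10 mm above the work surface; low rims (top at 22 mm) on both sides and the far end, none at the near end. The key garage, a straight passage, is built on its middle. Origin: on the work surface under the middle of the garage's doorway; +x is the way in, z up. Objects beside the passage stand under 55 mm high.
- doorway (a point): Middle of the doorway sill, on the tray floor (10 mm above the work surface), where the shut flap stands. Garage side walls run from 6 mm before it to the end wall; inner faces 37 mm and outer faces 45 mm to either side of the middle line, tops 38 mm above the work surface.
- slot (a point): Middle of the garage's roof slot, 104 mm inside the doorway, 42 mm above the work surface. The thin clear roof (underside 38, top 42 mm above the work surface) covers only the margins; the slot between, 42 mm wide, runs along the whole middle line and is open at the doorway end, so downward fingers can travel in from outside along it.
- end_wall (a point): Inner face of the garage's end wall at the tray floor, 206 mm inside the doorway.
- flap (a joint): Flap angle, rad: 0 shut, square across the doorway; stop at 1.45 swung in. An upright aluminium plate reaching 71 mm from its hinge, 22 mm high, 4 mm thick, on a 7 mm pin, foot 14 mm above the work surface. Upright hinge at tray y = +36 mm; it swings only inward (+x), the free edge sweeping to 72 mm inside. A weak spring (0.012 N m shut, 0.03 wide open) shuts it within about a second.
- flap_edge (a point): Middle of the flap's free edge, 71 mm from the hinge, 25 mm above the work surface.
- key: White plastic smart key, a rounded slab 54 (own x) x 46 (own y) x 15 mm, 40 to 85 g, round grey buttons on top, flat on the tray floor outside the doorway: its middle 78 to 105 mm before it, within 8 mm of the passage's middle line, long side within 0.18 rad of the way in. Origin: middle of its underside.
- coin_box: Round aluminium coin box with screw lid, 51 mm across, 39 mm high, on the tray to the right of the key (tray -y). Origin: middle of its underside. To be left alone.
- frog: Glazed green ceramic frog, 50 mm across, 41 mm high, on the tray to the left of the key (tray +y). Origin: middle of its underside. To be left alone.
- key_cover: Empty red silicone key cover, an open shell 66 x 36 x 14 mm, on the tray beside the garage, left (tray +y). Origin: middle of its underside. To be left alone.
- key_ring: Steel ring, 34 mm across, 5 mm high, on the tray beside the garage, right (tray -y). Origin: middle of its underside. To be left alone.
- mug: White mug, 76 mm across, 85 mm high, on the ledge left of the tray. Origin: middle of its underside. To be left alone.
- torch: Aluminium torch, 125 mm long, 34 mm thick, lying on the ledge right of the tray. Origin: on the ledge under it. To be left alone.
- glasses_case: Black glasses case 160 x 60 x 38 mm on the ledge left of the tray. Origin: middle of its underside. To be left alone.

How it is judged (in metres and radians):
On the way, in this order (a step that is already met when the one before it is completed fails the run):
1. a finger pushes the flap open while the key is still outside (value of joint flap above 0.4 rad and contact force between the fingers and flap above 0.03 N and x of key in the frame of tray below -0.01 m), for 0.05 s.
2. the key passes the doorway while the flap is held open (x of key in the frame of tray above 0.005 m and value of joint flap above 0.4 rad), for 0.05 s.
At the end, for the whole second after the job is handed in: The key lies flat and at rest on the tray floor inside the garage, behind the flap (its middle more than 27 mm past the doorway), and the flap is shut to within 0.08 rad (x of key in the frame of tray between 0.027 and 0.206 m and y of key in the frame of tray between -0.037 and 0.037 m and z of key in the frame of tray below 0.015 m and angle between key's own z axis and vertical below 0.15 rad and value of joint flap below 0.08 rad and linear speed of key below 0.02 m/s); the robot touches nothing.
It fails at once if the key is lifted more than 12 mm off the tray (z of key in the frame of tray above 0.022 m).
It fails at once if the key is pinched or pressed with more than 10 N (contact force between the fingers and key above 10 N).
It fails at once if the key, with its middle still outside, is pushed against the flap while that is less than 0.3 rad open (more than 0.3 N) (contact force between key and flap above 0.3 N and value of joint flap below 0.3 rad and x of key in the frame of tray below 0 m).
It fails at once if another object is moved more than 20 mm (distance of any of coin_box, frog, key_cover, key_ring, mug, torch, glasses_case from where it was at the start of the episode above 0.02 m).
It also fails if it takes over 43 s, if anything falls off the work surface, if the arm or the gripper's body presses on something with over 40 N, if the wrist force passes 120 N, or if a joint passes its speed limit or range.

ROBOT

A 6-joint arm with a two-finger parallel gripper is mounted at the origin on the work surface. World frame = base frame: x ahead of the robot, y to its left, z up, the work surface at z = 0. Lengths are in mm, angles in degrees, forces in N, time in s.
With the tool pointing down it reaches from about 300 to 850 mm from the base axis. Payload 4.2 kg.
Tool frame: the origin (TCP) lies on the mounting face of the last link; the fingertips stand 191 mm ahead of it and the grasp point (between the pads) lies 172 mm ahead of it; z points along the fingers, y is the direction in which the jaws open and shut (so a half turn about z gives the same grasp; the last joint's range is limited). The gripper opens to 91 mm and grips with 3 to 60 N. Pads are 32 mm wide; open, the fingers measure 118 mm over their backs; the gripper's body (76 mm by 178 mm) begins 60 mm behind the grasp point.
Start: joints at [72.823, 18.312, 89.639, -0, 72.044, -1.146], TCP at [158.791, 552.638, 404.776] pointing down, gripper open.
Joint ranges: [-177.97, 177.97], [-48.28, 115.42], [12.27, 149.76], [-77.06, 257.06], [2.81, 150.46], [-146.56, 146.56]. Speed limits (degrees/s): [147.25, 147.25, 180, 180, 180, 180].

INTERFACE

Orientations are given as [roll, pitch, yaw] about the fixed x, y, z axes, in that order (R = Rz(yaw) Ry(pitch) Rx(roll)).
In Python, from workcell import env gives the robot as it stands.
- The arm moves only by the shell command python3 -m handwheel 'ROWS' [FORCE]. ROWS is JSON, a list of rows, each an object with "gripper": the opening in per cent of the stroke, from 0 (shut) to 100 (fully open); "travel": the shift along the tool's x, y, z in m, a list of three; "twist": the turn about the tool's z in rad. In form: [{"gripper": gripper, "travel": [x, y, z], "twist": twist}, ...]. A call has 1 to 5 rows; each row shifts and turns the commanded pose from where the row before left it, along the tool's axes as they then stand; what a row does not reach is not made up. A row lasts 1/12 s, in which the tool goes at most 41.7 mm and 7.16 degrees, less where a joint would pass 70% of its speed; a pose out of reach is approached as far as the arm can. A call with a gripper value outside its range is refused whole. The fingers move at their own pace and stop on an object; FORCE is the grip in N (left out, the last holds). Time passes only in rows, so rows that do not move let the fingers close. It gives the time, the measured TCP pose, the force and the opening at its end, in the units of the state.
- env.state(): the state, without advancing time (a new reading comes with each control period).
- env.grab_frame(name): name is "side" or "top" or "wrist"; returns a dict with "frame" (480x640x3 uint8, red, green, blue), "intrinsics" (3x3 intrinsics, pixels), "k1" (the pictures are not rectified: a ray, as slopes to the right and down, at radius r is drawn at 1 + k1 r^2 times it, then the intrinsics apply), "extrinsics" (4x4, takes a point from camera to world coordinates). Camera axes: x right, y down, z forward; pixel columns grow to the right and rows downward; lengths in mm; the calibration is good to about 2 mm. A picture is of the moment at which its call begins. There is no depth.
- env.job_done(): hands the job in, once; it reports no verdict.
Trained networks look in the newest picture that a camera, given by its name, has taken for a name from the list of things; names that differ only in an ending like _2 or _b are one class to them, and where a whole thing is asked for, a point or a joint stands for the part that bears it (a point fixed in the world has none). Each returns a list of dicts, best first, with "confidence" (0 to 1); they miss things now and then, are a little off and sometimes report something else, mostly with a low value. They report only what shows in the picture. A call takes as long as a camera call.
- env.trace(camera, thing): "pixels" (480x640 bool, what is visible of it) and "uv" ([column, row] in pixels, amid what is visible of it).
- env.pinpoint(camera, thing): "uv" ([column, row] in pixels: a listed point, or the origin of a listed thing).
The state is a dict: "time_s": time; "qpos": joint angles; "qvel": joint speeds; "effort": joint torques, N m; "ee_pos": TCP position; "ee_rot": TCP orientation; "force": force on the tool from outside, world axes, zero at the start; "torque": the same for the moment, N m; "gripper_width": finger opening in mm.
Only numpy, scipy, OpenCV 4.12 (cv2) and the standard library are available. Lean on these libraries where they do the work, as an engineer would, in place of code of your own. Each camera call takes 0.05 s, during which the arm holds its last target. There are 200 camera calls.

## Working session

There is one attempt and no reset: what is moved stays moved. The work goes in short steps, Python scripts to look and compute and a shell command to move; the robot and the scene stay as the last step left them, time stands still between calls to the robot, and variables do not carry over. Pictures are saved under pics/ and viewed, about 8 in all and at most 12, crops included, and the job is handed in when it is done.

```bash
mkdir -p pics; ls
cat > h.py <<'E'
import numpy as np, cv2
from workcell import env
def ray(f,uv):
    K=np.array(f["intrinsics"]);k=f["k1"];E=np.array(f["extrinsics"])
    d=np.array([(uv[0]-K[0,2])/K[0,0],(uv[1]-K[1,2])/K[1,1]]);u=d.copy()
    for _ in range(20): u=d/(1+k*(u@u))
    return E[:3,3],E[:3,:3]@np.array([u[0],u[1],1])
def atz(f,uv,z):
    o,d=ray(f,uv); return o+d*(z-o[2])/d[2]
def proj(f,p):
    K=np.array(f["intrinsics"]);k=f["k1"];E=np.array(f["extrinsics"])
    c=E[:3,:3].T@(np.array(p)-E[:3,3]);u=c[:2]/c[2];u=u*(1+k*(u@u))
    return np.array([K[0,0]*u[0]+K[0,2],K[1,1]*u[1]+K[1,2]])
def save(f,n): cv2.imwrite("pics/"+n,f["frame"][:,:,::-1])
E
python3 - <<'E'
from h import *
s=env.state();print({k:np.round(s[k],3) for k in s})
for c in("top","side"):
    f=env.grab_frame(c);save(f,c+"0.png");print(c,np.round(f["extrinsics"],2).tolist())
    for n,z in(("doorway",10),("slot",42),("end_wall",10),("flap_edge",25),("key",10),("coin_box",10),("frog",10),("tray",0)):
        r=env.pinpoint(c,n)
        for q in r[:2]: print(c,n,np.round(q["uv"],1),round(q["confidence"],2),np.round(atz(f,q["uv"],z),1))
E
```

```text
pics
{'time_s': np.float64(0.0), 'qpos': array([ 7.2822e+01,  1.8354e+01,  8.9707e+01, -1.0000e-03,  7.2044e+01,
       -1.1470e+00]), 'qvel': array([ 0.01 ,  0.059, -0.13 ,  0.077, -0.031, -0.016]), 'effort': array([-1.0000e-03, -4.1244e+01, -2.3196e+01,  7.2000e-02,  4.6000e-02,
       -0.0000e+00]), 'ee_pos': array([158.758, 552.482, 403.889]), 'ee_rot': array([-1.79894e+02, -1.00000e-03,  1.63969e+02]), 'force': array([ 0.712, -0.548,  0.377]), 'torque': array([-0.01 , -0.026, -0.001]), 'gripper_width': np.float64(91.343)}
top [[0.03, -0.98, 0.17, 380.64], [-1.0, -0.03, -0.0, 11.38], [0.01, -0.17, -0.99, 1149.8], [0.0, 0.0, 0.0, 1.0]]
top doorway [301. 243.] 0.65 [570.7  46.9  10. ]
top slot [282.8 274.9] 0.59 [482.3  88.9  42. ]
top end_wall [266.1 311.8] 0.79 [389.  130.1  10. ]
top flap_edge [293.3 236.7] 0.42 [584.1  67.   25. ]
top key [317.5 213.9] 0.69 [650.5   5.9  10. ]
top key [302.8 242.4] 0.54 [572.4  42.2  10. ]
top coin_box [305.3 246.1] 0.66 [562.8  35.3  10. ]
top coin_box [291.8 196.4] 0.59 [696.4  76.1  10. ]
top frog [340.8 237.7] 0.52 [588.1 -57.4  10. ]
top tray [301.9 245. ] 0.85 [567.   44.6   0. ]
side [[-0.96, -0.22, 0.17, 315.62], [-0.28, 0.76, -0.59, 866.07], [0.01, -0.61, -0.79, 1187.38], [0.0, 0.0, 0.0, 1.0]]
side doorway [313.6 255.9] 0.95 [570.9  41.1  10. ]
side slot [315.  255.6] 0.72 [561.   61.7  42. ]
side end_wall [379.4 307.7] 0.98 [382.7 140.3  10. ]
side flap_edge [305.2 259.9] 0.4 [583.6  68.7  25. ]
side key [288.4 237.4] 0.71 [648.1   3.7  10. ]
side key [316.8 257.4] 0.33 [562.1  43.2  10. ]
side coin_box [263.4 258.3] 0.94 [686.6  82.7  10. ]
side frog [318.5 220.7] 0.86 [591.  -69.8  10. ]
side tray [312.7 260.8] 0.95 [570.9  49.    0. ]
```

View pics/top0.png

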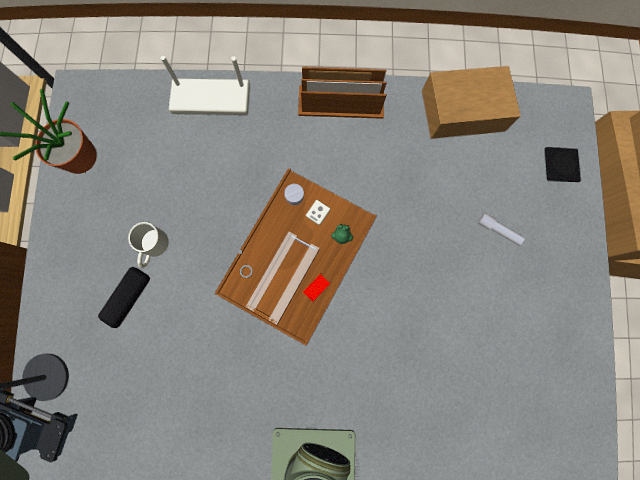

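View pics/side0.png

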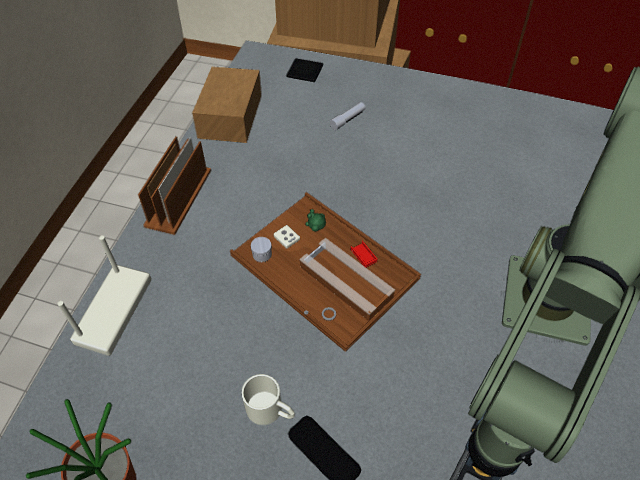

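Both views agree. The key is at (318,211) in the top view, the doorway at (303,240) and the end wall at (265,312), with free space around the garage and the passage leading towards the robot. Next I move over the key.

```bash
python3 -m handwheel '[{"gripper":100,"travel":[-0.033,-0.021,0],"twist":0},{"gripper":100,"travel":[-0.033,-0.021,0],"twist":0},{"gripper":100,"travel":[-0.033,-0.021,0],"twist":0},{"gripper":100,"travel":[-0.033,-0.021,0],"twist":0},{"gripper":100,"travel":[-0.033,-0.021,0],"twist":0}]'
python3 -m handwheel '[{"gripper":100,"travel":[-0.033,-0.021,0],"twist":0},{"gripper":100,"travel":[-0.033,-0.021,0],"twist":0},{"gripper":100,"travel":[-0.033,-0.021,0],"twist":0},{"gripper":100,"travel":[-0.033,-0.021,0],"twist":0},{"gripper":100,"travel":[-0.033,-0.021,0],"twist":0}]'
python3 -m handwheel '[{"gripper":100,"travel":[-0.033,-0.021,0],"twist":0},{"gripper":100,"travel":[-0.033,-0.021,0],"twist":0},{"gripper":100,"travel":[-0.033,-0.021,0],"twist":0},{"gripper":100,"travel":[-0.033,-0.021,0],"twist":0},{"gripper":100,"travel":[-0.033,-0.021,0],"twist":0}]'
python3 -m handwheel '[{"gripper":100,"travel":[-0.033,-0.021,0],"twist":0},{"gripper":100,"travel":[-0.033,-0.021,0],"twist":0},{"gripper":100,"travel":[-0.033,-0.021,0],"twist":0},{"gripper":100,"travel":[0,0,0],"twist":0.12},{"gripper":100,"travel":[0,0,0],"twist":0.12}]'
python3 -m handwheel '[{"gripper":100,"travel":[0,0,0],"twist":0.12},{"gripper":100,"travel":[0,0,0],"twist":0.12},{"gripper":100,"travel":[0,0,0],"twist":0.12},{"gripper":100,"travel":[0,0,0],"twist":0.12},{"gripper":100,"travel":[0,0,0],"twist":0.12}]'
python3 -m handwheel '[{"gripper":100,"travel":[0,0,0],"twist":0.12},{"gripper":100,"travel":[0,0,0],"twist":0.12},{"gripper":100,"travel":[0,0,0],"twist":0.12},{"gripper":100,"travel":[0,0,0],"twist":0.12},{"gripper":100,"travel":[0,0,0],"twist":0.12}]'
python3 - <<'E'
from h import *
s=env.state();print(s["time_s"],np.round(s["ee_pos"],1),np.round(s["ee_rot"],2))
f=env.grab_frame("wrist");save(f,"w1.png")
for n,z in(("doorway",10),("slot",42),("end_wall",10),("flap_edge",25),("key",10),("coin_box",10),("frog",10)):
    for q in env.pinpoint("wrist",n)[:1]: print(n,np.round(q["uv"],1),round(q["confidence"],2),np.round(atz(f,q["uv"],z),1))
E
```

```text
time_s: 1.32
ee_pos: [289.1, 404.7, 404.9]
ee_rot: [180.0, 0.0, 164.0]
force: [0.3, 0.4, -0.7]
gripper_width: 91.1
time_s: 1.73
ee_pos: [418.9, 258.0, 405.1]
ee_rot: [180.0, 0.0, 164.0]
force: [0.7, 0.4, 0.5]
gripper_width: 91.1
time_s: 2.15
ee_pos: [548.5, 111.4, 404.9]
ee_rot: [180.0, 0.0, 163.9]
force: [0.7, 0.6, 0.0]
gripper_width: 91.3
time_s: 2.57
ee_pos: [626.7, 23.1, 403.9]
ee_rot: [-180.0, -0.0, 149.7]
force: [-0.5, 0.9, 0.6]
gripper_width: 91.1
time_s: 2.98
ee_pos: [625.3, 25.2, 404.7]
ee_rot: [-180.0, -0.0, 115.5]
force: [0.5, -0.1, 0.4]
gripper_width: 91.2
time_s: 3.4
ee_pos: [625.3, 25.3, 404.7]
ee_rot: [-180.0, -0.0, 81.1]
force: [0.8, 0.6, 0.7]
gripper_width: 91.3
3.4 [625.3  25.3 404.7] [-1.7999e+02 -1.0000e-02  8.1120e+01]
doorway [267.7 207.1] 0.81 [571.   42.1  10. ]
slot [159.2 174.8] 0.89 [480.   92.6  42. ]
end_wall [ 74.3 143.7] 0.79 [386.9 137.2  10. ]
flap_edge [268.9 204.6] 0.57 [575.2  46.4  25. ]
key [349.5 230. ] 0.98 [653.2   4.3  10. ]
coin_box [382.6 163.2] 0.94 [696.3  68.8  10. ]
frog [304.1 293. ] 0.94 [593.3 -59.6  10. ]
```

View pics/w1.png

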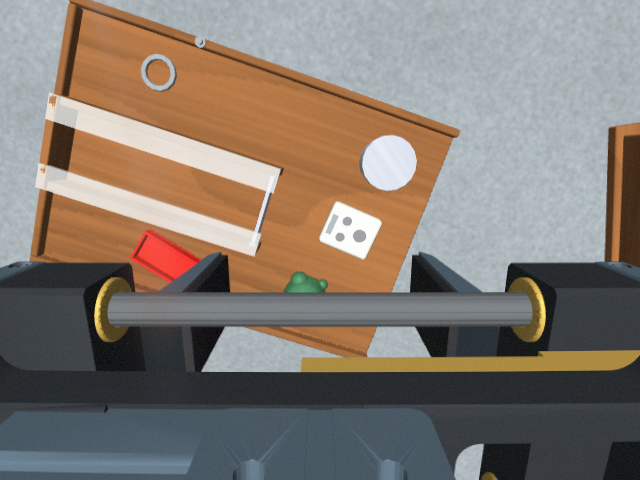

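The flap stands at about (265,207), the key is at (350,230) and the roof strips are clearly visible. I'll fit the strips for an accurate tray frame, then trace the key.

Run:
```python
from h import *
f=env.grab_frame("wrist")
hsv=cv2.cvtColor(f["frame"],cv2.COLOR_RGB2HSV)
m=((hsv[...,1]<60)&(hsv[...,2]>190)).astype(np.uint8);m[:90]=0;m[262:]=0;m[:,295:]=0
n,l,st,c=cv2.connectedComponentsWithStats(m)
C=[]
for i in np.argsort(-st[1:,4])[:2]+1:
    v,u=np.nonzero(l==i);P=np.array([atz(f,(a,b),42)[:2] for a,b in zip(u,v)],np.float32)
    r=cv2.minAreaRect(P);print(st[i,4],r);print(np.round(cv2.boxPoints(r),1).tolist())
t=env.trace("wrist","key")[0];v,u=np.nonzero(t["pixels"])
P=np.array([atz(f,(a,b),22)[:2] for a,b in zip(u,v)],np.float32);print("key",t["confidence"],cv2.minAreaRect(P))
```

```text
11792 ((468.2951354980469, 94.25627136230469), (91.12306213378906, 238.05093383789062), 62.70547866821289)
[[341.6000061035156, 108.30000305175781], [553.2000122070312, -0.800000011920929], [595.0, 80.19999694824219], [383.3999938964844, 189.3000030517578]]
242 ((337.8505554199219, 85.66207122802734), (19.801902770996094, 38.3993034362793), 0.9405089020729065)
[[327.6000061035156, 104.69999694824219], [328.29998779296875, 66.30000305175781], [348.1000061035156, 66.5999984741211], [347.3999938964844, 105.0]]
key 0.85 ((652.7446899414062, 6.847866058349609), (48.05603790283203, 55.5042839050293), 57.40297317504883)
```

```bash
python3 -m handwheel '[{"gripper":100,"travel":[0,0,0],"twist":0.105},{"gripper":100,"travel":[0,0,0],"twist":0.105},{"gripper":100,"travel":[0,0,0],"twist":0.106},{"gripper":100,"travel":[-0.01,0.023,0],"twist":0},{"gripper":100,"travel":[0,0,0.025],"twist":0}]'
python3 -m handwheel '[{"gripper":100,"travel":[0,0,0.03],"twist":0},{"gripper":100,"travel":[0,0,0.03],"twist":0},{"gripper":100,"travel":[0,0,0.03],"twist":0},{"gripper":100,"travel":[0,0,0.025],"twist":0},{"gripper":100,"travel":[0,0,0],"twist":0}]'
python3 - <<'E'
from h import *
s=env.state();print(s["time_s"],np.round(s["ee_pos"],1),np.round(s["ee_rot"],2))
f=env.grab_frame("wrist");save(f,"w2.png")
ex=np.array([-.891,.454]);ey=np.array([-.454,-.891]);T=s["ee_pos"][:2]
for n,z in(("doorway",10),("slot",42),("end_wall",10),("flap_edge",25),("key",10)):
    for q in env.pinpoint("wrist",n)[:1]:
        p=atz(f,q["uv"],z);d=p[:2]-T; print(n,np.round(q["uv"],1),round(q["confidence"],2),np.round(p,1),"from tcp along/left",np.round([d@ex,d@ey],1))
E
```

```text
time_s: 4.32
ee_pos: [644.0, 4.2, 384.5]
ee_rot: [179.3, -0.2, 63.3]
force: [0.5, 0.3, 0.3]
gripper_width: 91.6
time_s: 4.73
ee_pos: [639.6, 6.1, 259.2]
ee_rot: [-179.4, 0.3, 63.4]
force: [-0.7, 0.4, -0.9]
gripper_width: 91.4
4.7333 [639.6   6.1 259.2] [-179.43    0.28   63.39]
doorway [207.8 247.8] 0.81 [569.8  42.4  10. ] from tcp along/left [78.6 -0.7]
slot [ 14.9 257.4] 0.79 [477.   91.6  42. ] from tcp along/left [183.7  -2.4]
key [343.8 240.9] 0.9 [653.3   6.2  10. ] from tcp along/left [-12.2  -6.4]
```

View pics/w2.png

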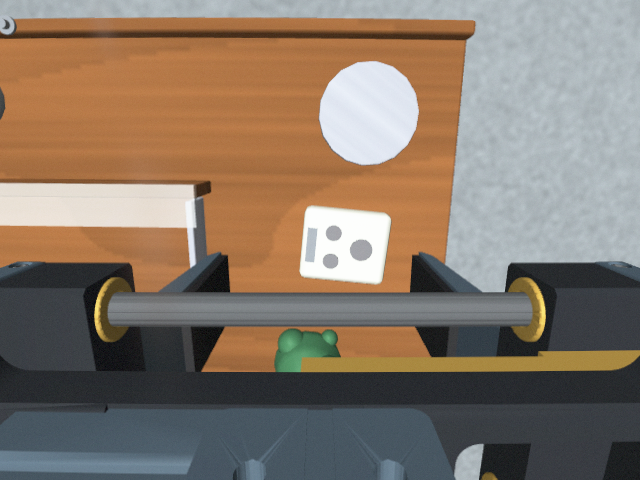

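View w2 shows the key at (344,241), the passage running level in the picture, and the doorway 79 mm ahead. The gripper is aligned, so I back off 4 mm and descend.

```bash
python3 -m handwheel '[{"gripper":100,"travel":[0.0015,0.004,0],"twist":0},{"gripper":100,"travel":[0,0,0.02],"twist":0},{"gripper":100,"travel":[0,0,0.015],"twist":0},{"gripper":100,"travel":[0,0,0],"twist":0},{"gripper":100,"travel":[0,0,0],"twist":0}]'
python3 - <<'E'
from h import *
s=env.state();print(s["time_s"],np.round(s["ee_pos"],1),np.round(s["ee_rot"],2))
f=env.grab_frame("wrist");save(f,"w3.png")
E
```

```text
time_s: 5.45
ee_pos: [645.8, 5.6, 229.9]
ee_rot: [-180.0, 0.0, 63.4]
force: [0.2, 0.3, 0.3]
gripper_width: 91.1
5.45 [645.8   5.6 229.9] [-1.7998e+02  1.0000e-02  6.3360e+01]
```

View pics/w3.png

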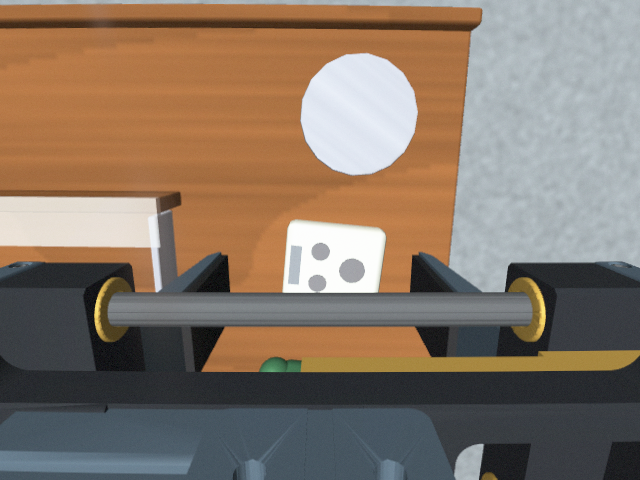

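```bash
python3 -m handwheel '[{"gripper":100,"travel":[-0.001,0,0.014],"twist":0},{"gripper":100,"travel":[0,0,0.01],"twist":0},{"gripper":100,"travel":[0,0,0],"twist":0},{"gripper":100,"travel":[0,-0.004,0],"twist":0},{"gripper":100,"travel":[0,-0.004,0],"twist":0}]'
python3 -m handwheel '[{"gripper":100,"travel":[0,-0.004,0],"twist":0},{"gripper":100,"travel":[0,-0.004,0],"twist":0},{"gripper":100,"travel":[0,-0.004,0],"twist":0},{"gripper":100,"travel":[0,-0.004,0],"twist":0},{"gripper":100,"travel":[0,-0.004,0],"twist":0}]'
python3 -m handwheel '[{"gripper":100,"travel":[0,-0.004,0],"twist":0},{"gripper":100,"travel":[0,-0.004,0],"twist":0},{"gripper":100,"travel":[0,-0.004,0],"twist":0},{"gripper":100,"travel":[0,0,0],"twist":0},{"gripper":100,"travel":[0,0,0],"twist":0}]'
python3 - <<'E'
from h import *
o=np.array([569.8,42.4]);ex=np.array([-.893,.449]);ey=np.array([-.449,-.893])
s=env.state();d=s["ee_pos"][:2]-o;print(s["ee_pos"],s["ee_rot"],"tray",d@ex,d@ey)
f=env.grab_frame("side");w=env.grab_frame("wrist")
for n,z in(("doorway",10),("flap_edge",25),("key",10)):
    for q in env.pinpoint("side",n)[:1]:
        p=atz(f,q["uv"],z);d=p[:2]-o;print(n,q["confidence"],np.round([d@ex,d@ey],1))
a=cv2.resize(f["frame"][190:310,230:430],(800,480));cv2.imwrite("pics/s4.png",a[:,:,::-1])
E
```

```text
time_s: 5.92
ee_pos: [638.1, 8.4, 206.3]
ee_rot: [180.0, -0.0, 63.3]
force: [-0.6, 0.5, -0.4]
gripper_width: 91.3
time_s: 6.33
ee_pos: [620.2, 17.4, 206.4]
ee_rot: [179.9, -0.1, 63.4]
force: [2.3, -0.8, 0.6]
gripper_width: 91.0
time_s: 6.75
ee_pos: [608.9, 22.9, 205.6]
ee_rot: [-179.9, 0.0, 63.3]
force: [1.6, -0.1, 1.6]
gripper_width: 91.3
[608.92289376  22.88555929 205.6338089 ] [-1.79912074e+02  7.33556697e-03  6.33433459e+01] tray -43.69872800349954 -0.1397837414309842
doorway 0.86 [3.3 4.1]
flap_edge 0.59 [ 355.8 -345.4]
key 0.88 [-58.  -11.2]
```

View pics/s4.png

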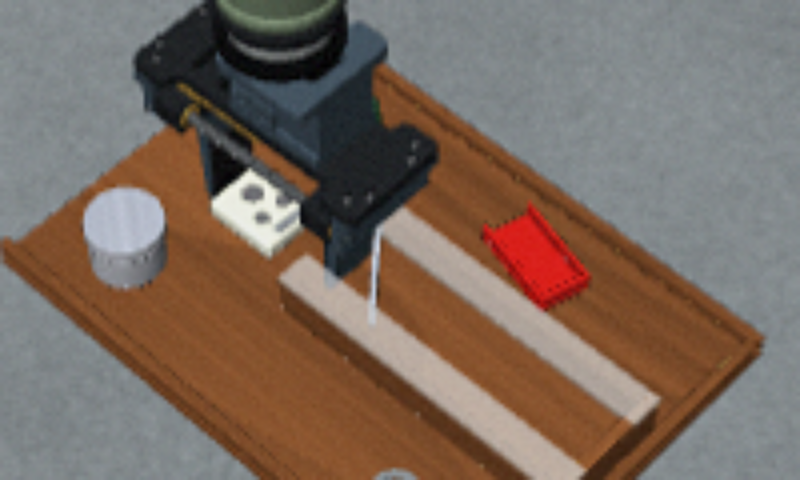

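The flap is held open by the front finger (flap at about (376,270) in the crop) and the key is against the rear finger. Before the key enters, I check how far it sits to the side.

Run:
```python
from h import *
o=np.array([569.8,42.4]);ex=np.array([-.893,.449]);ey=np.array([-.449,-.893])
w=env.grab_frame("wrist");save(w,"w5.png")
for n,z in(("doorway",10),("key",10)):
    for q in env.pinpoint("wrist",n)[:1]:
        p=atz(w,q["uv"],z);d=p[:2]-o;print(n,q["confidence"],np.round([d@ex,d@ey],1))
t=env.trace("wrist","key")[0];v,u=np.nonzero(t["pixels"])
P=np.array([atz(w,(a,b),25)[:2]-o for a,b in zip(u,v)]);x,y=P@ex,P@ey
print(t["confidence"],x.min(),x.max(),"ymin",y.min(),[ (c,round(y[abs(x-c)<2].min(),1)) for c in range(-85,-36,6) if (abs(x-c)<2).any()])
```

```text
doorway 0.78 [-0.5 -1.9]
key 0.78 [-60.1  -2.1]
0.63 -86.9538580465653 -33.73279929802646 ymin -27.860156433774275 [(-85, np.float64(-26.5)), (-79, np.float64(-27.4)), (-73, np.float64(-27.4)), (-67, np.float64(-27.9)), (-61, np.float64(-27.8)), (-55, np.float64(-27.4)), (-49, np.float64(-27.3)), (-43, np.float64(-27.3)), (-37, np.float64(-27.3))]
```

View pics/w5.png

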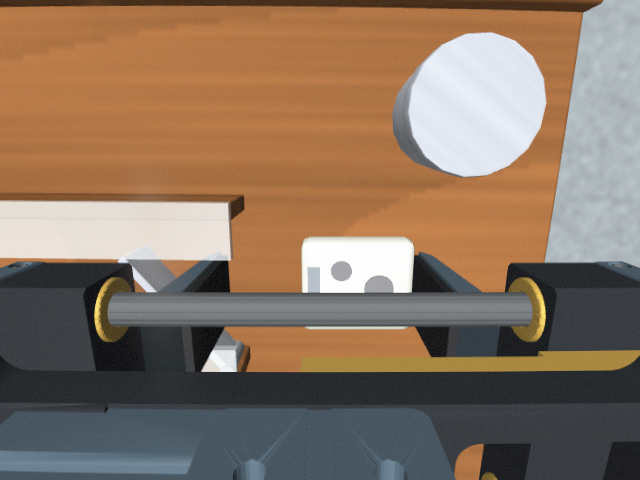

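The key is now square at y ≈ -4.5 mm, about 10 mm clear of the wall, and the flap is open around the front finger. I keep pushing.

```bash
for i in 1; do
python3 -m handwheel '[{"gripper":100,"travel":[0,-0.005,0],"twist":0},{"gripper":100,"travel":[0,-0.005,0],"twist":0},{"gripper":100,"travel":[0,-0.005,0],"twist":0},{"gripper":100,"travel":[0,-0.005,0],"twist":0},{"gripper":100,"travel":[0,-0.005,0],"twist":0}]'
python3 -m handwheel '[{"gripper":100,"travel":[0,-0.005,0],"twist":0},{"gripper":100,"travel":[0,-0.005,0],"twist":0},{"gripper":100,"travel":[0,-0.005,0],"twist":0},{"gripper":100,"travel":[0,-0.005,0],"twist":0},{"gripper":100,"travel":[0,-0.005,0],"twist":0}]'
python3 -m handwheel '[{"gripper":100,"travel":[0,-0.005,0],"twist":0},{"gripper":100,"travel":[0,-0.005,0],"twist":0},{"gripper":100,"travel":[0,-0.005,0],"twist":0},{"gripper":100,"travel":[0,-0.005,0],"twist":0},{"gripper":100,"travel":[0,0,0],"twist":0}]'
done
python3 - <<'E'
from h import *
o=np.array([569.8,42.4]);ex=np.array([-.893,.449]);ey=np.array([-.449,-.893])
s=env.state();d=s["ee_pos"][:2]-o;print(s["force"],"tray",d@ex,d@ey)
w=env.grab_frame("wrist")
for n,z in(("doorway",10),("key",10)):
    for q in env.pinpoint("wrist",n)[:1]:
        p=atz(w,q["uv"],z);d=p[:2]-o;print(n,q["confidence"],np.round([d@ex,d@ey],1))
f=env.grab_frame("side")
b=cv2.resize(f["frame"][190:310,230:430],(533,320));c=cv2.resize(w["frame"][120:400,60:560],(533,298))
cv2.imwrite("pics/s6.png",np.vstack([b,c[:280]])[:,:,::-1])
E
```

```text
time_s: 7.62
ee_pos: [586.5, 34.1, 205.9]
ee_rot: [180.0, -0.0, 63.4]
force: [1.8, -0.1, -0.3]
gripper_width: 91.2
time_s: 8.03
ee_pos: [564.3, 45.3, 205.8]
ee_rot: [180.0, -0.0, 63.4]
force: [1.2, -0.1, 0.7]
gripper_width: 91.6
time_s: 8.45
ee_pos: [545.7, 54.5, 205.6]
ee_rot: [-179.9, 0.0, 63.4]
force: [-0.0, 0.3, 0.8]
gripper_width: 91.2
[-0.03141059  0.27700696  0.78266573] tray 26.909401774182754 0.04811563779993357
key 0.87 [ 9.7 -1.9]
```

View pics/s6.png

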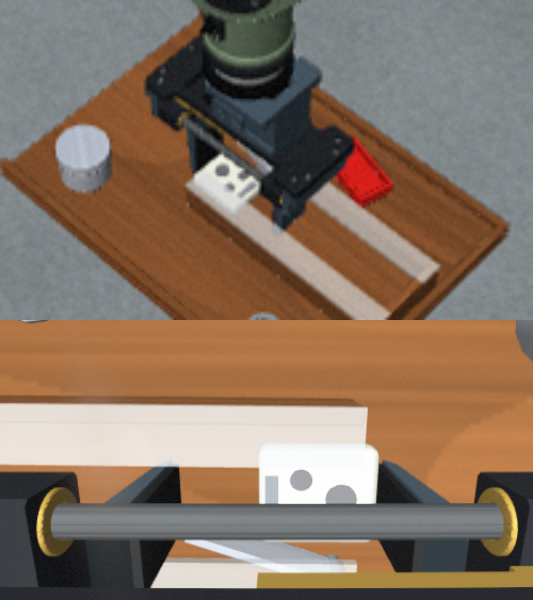

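The key's middle is now past the sill (about 10 mm) with the flap wide open against the hinge side; the force is low. I continue to about 113 mm.

```bash
python3 -m handwheel '[{"gripper":100,"travel":[0,-0.005,0],"twist":0},{"gripper":100,"travel":[0,-0.005,0],"twist":0},{"gripper":100,"travel":[0,-0.005,0],"twist":0},{"gripper":100,"travel":[0,-0.005,0],"twist":0},{"gripper":100,"travel":[0,-0.005,0],"twist":0}]'
python3 -m handwheel '[{"gripper":100,"travel":[0,-0.005,0],"twist":0},{"gripper":100,"travel":[0,-0.005,0],"twist":0},{"gripper":100,"travel":[0,-0.005,0],"twist":0},{"gripper":100,"travel":[0,-0.005,0],"twist":0},{"gripper":100,"travel":[0,-0.005,0],"twist":0}]'
python3 -m handwheel '[{"gripper":100,"travel":[0,-0.005,0],"twist":0},{"gripper":100,"travel":[0,-0.005,0],"twist":0},{"gripper":100,"travel":[0,-0.005,0],"twist":0},{"gripper":100,"travel":[0,-0.005,0],"twist":0},{"gripper":100,"travel":[0,-0.005,0],"twist":0}]'
python3 -m handwheel '[{"gripper":100,"travel":[0,-0.005,0],"twist":0},{"gripper":100,"travel":[0,-0.005,0],"twist":0},{"gripper":100,"travel":[0,-0.005,0],"twist":0},{"gripper":100,"travel":[0,-0.005,0],"twist":0},{"gripper":100,"travel":[0,-0.004,0],"twist":0}]'
python3 -m handwheel '[{"gripper":100,"travel":[0,0,0],"twist":0},{"gripper":100,"travel":[0,0,0],"twist":0}]'
python3 - <<'E'
from h import *
o=np.array([569.8,42.4]);ex=np.array([-.893,.449]);ey=np.array([-.449,-.893])
s=env.state();d=s["ee_pos"][:2]-o;print(s["force"],"tray",d@ex,d@ey)
w=env.grab_frame("wrist")
for n,z in(("end_wall",10),("key",10)):
    for q in env.pinpoint("wrist",n)[:1]:
        p=atz(w,q["uv"],z);d=p[:2]-o;print(n,q["confidence"],np.round([d@ex,d@ey],1))
save(w,"w7.png")
E
```

```text
time_s: 9.07
ee_pos: [523.8, 65.5, 205.7]
ee_rot: [-180.0, 0.0, 63.4]
force: [0.6, -0.5, -0.2]
gripper_width: 91.1
time_s: 9.48
ee_pos: [501.7, 76.7, 205.8]
ee_rot: [180.0, -0.0, 63.4]
force: [0.3, 0.4, -0.2]
gripper_width: 91.4
time_s: 9.9
ee_pos: [479.4, 87.9, 205.8]
ee_rot: [180.0, -0.0, 63.4]
force: [0.9, -0.7, -0.5]
gripper_width: 91.3
time_s: 10.32
ee_pos: [457.9, 98.7, 205.8]
ee_rot: [-180.0, -0.0, 63.4]
force: [0.8, -0.1, -0.2]
gripper_width: 91.2
time_s: 10.48
ee_pos: [458.0, 98.5, 205.7]
ee_rot: [-180.0, 0.0, 63.4]
force: [-0.2, -0.2, 0.1]
gripper_width: 91.1
[-0.20784613 -0.24989802  0.12969337] tray 125.07226361139688 0.09124441409057178
end_wall 0.56 [206.4  -1.4]
key 0.75 [108.7  -2.9]
```

View pics/w7.png

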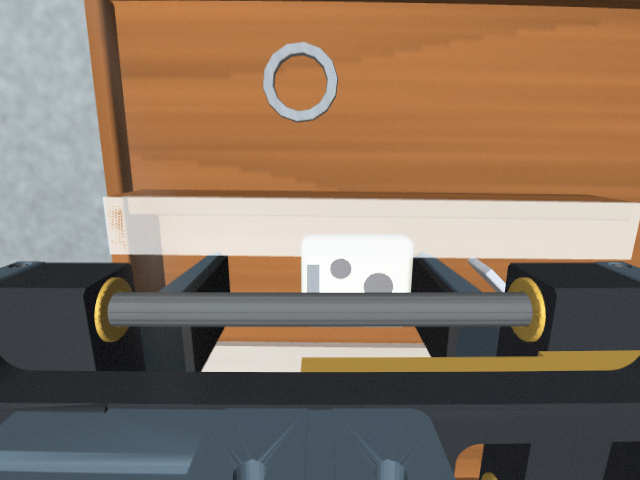

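The key is inside at x ≈ 109 mm, so its rear edge at about 80 mm is beyond the flap's 72 mm sweep. The flap leans on the rear finger at (490,275). I release 2 mm and lift straight out.

```bash
python3 -m handwheel '[{"gripper":100,"travel":[0,0.002,0],"twist":0},{"gripper":100,"travel":[0,0,-0.005],"twist":0},{"gripper":100,"travel":[0,0,-0.01],"twist":0},{"gripper":100,"travel":[0,0,-0.02],"twist":0},{"gripper":100,"travel":[0,0,-0.03],"twist":0}]'
python3 -m handwheel '[{"gripper":100,"travel":[0,0,-0.03],"twist":0},{"gripper":100,"travel":[0,0,-0.03],"twist":0},{"gripper":100,"travel":[0,0,-0.03],"twist":0},{"gripper":100,"travel":[0,0,-0.03],"twist":0},{"gripper":100,"travel":[0,0,0],"twist":0}]'
python3 -m handwheel '[{"gripper":100,"travel":[0.03,0,0],"twist":0},{"gripper":100,"travel":[0.03,0,0],"twist":0},{"gripper":100,"travel":[0,0.03,0],"twist":0},{"gripper":100,"travel":[0,0.03,0],"twist":0},{"gripper":100,"travel":[0,0.03,0],"twist":0}]'
python3 -m handwheel '[{"gripper":100,"travel":[-0.03,0,0],"twist":0},{"gripper":100,"travel":[-0.03,0,0],"twist":0},{"gripper":100,"travel":[-0.03,0,0],"twist":0},{"gripper":100,"travel":[0,0,0],"twist":0},{"gripper":100,"travel":[0,0,0],"twist":0}]'
python3 - <<'E'
from h import *
o=np.array([569.8,42.4]);ex=np.array([-.893,.449]);ey=np.array([-.449,-.893])
for c in("wrist","side"):
    w=env.grab_frame(c)
    for n,z in(("doorway",10),("flap_edge",25),("key",10)):
        for q in env.pinpoint(c,n)[:1]:
            p=atz(w,q["uv"],z);d=p[:2]-o;print(c,n,q["confidence"],np.round(q["uv"]),np.round([d@ex,d@ey],1))
    if c=="wrist": save(w,"w8.png")
E
```

```text
time_s: 11.05
ee_pos: [459.5, 97.3, 269.9]
ee_rot: [-179.7, 0.2, 63.3]
force: [1.0, 0.6, -0.8]
gripper_width: 91.2
time_s: 11.47
ee_pos: [461.3, 97.6, 397.0]
ee_rot: [179.4, -0.4, 63.3]
force: [0.4, 0.6, 0.2]
gripper_width: 91.3
time_s: 11.88
ee_pos: [568.3, 111.1, 390.4]
ee_rot: [-180.0, 0.0, 63.5]
force: [-0.5, 0.3, 0.4]
gripper_width: 91.1
time_s: 12.3
ee_pos: [526.7, 29.3, 390.6]
ee_rot: [-180.0, -0.0, 63.2]
force: [0.2, 1.1, 0.1]
gripper_width: 91.3
wrist doorway 0.67 [355. 183.] [-1.7 -3. ]
wrist key 0.7 [242. 183.] [112.   -3.1]
side doorway 0.66 [314. 257.] [ 2.8 -1.4]
side flap_edge 0.65 [303. 261.] [ -2.  -35.1]
side key 0.67 [305. 261.] [ -5.6 -24.5]
```

View pics/w8.png

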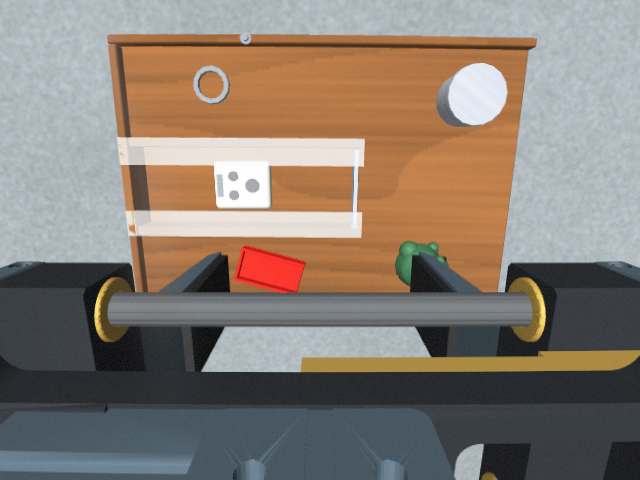

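The flap is shut, square across the doorway at (355,190). The key lies flat inside at (243,184), and the other objects on the tray look undisturbed.

```bash
python3 -c "
from workcell import env
print(env.job_done())"
```

```text
the job is handed in; nothing more can be done
None
```

The key is in the garage with the flap shut behind it, and the job was handed in at about 12.5 s of the 43 s allowed. No verdict was reported.

**What I did:** I kept the gripper fully open and lined up with the passage. The front fingertip pushed the flap open while the rear finger slid the key through the doorway. I then backed off 2 mm and lifted the hand straight out through the roof slot.

**Final checks:**
- **Key:** the wrist camera puts it about 112 mm past the doorway and 3 mm off the middle line, and it looks flat.
- **Flap:** the wrist picture shows it standing square across the doorway. The side camera puts its free edge at (-2, -35) mm, where a shut flap should be. I did not measure its angle directly.
- **Forces:** wrist readings while pushing stayed under about 3 N.
- **Other objects:** in the last picture the coin box, frog, key cover and key ring look undisturbed. I did not check the mug, torch or glasses case at the end, but the hand did not go near the table level they lie on.

**Disagreements:** the side camera's last "key" detection, at the doorway with confidence 0.67, contradicts the wrist picture. I took it as a false hit on the flap. An earlier side-camera reading, with the hand partly hiding the key, put it 11 mm off the middle line, where the wrist camera gave 2 to 5 mm.

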